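Clamp down the cover plate of a casting box

ROBOT

A 7-joint arm with a two-finger parallel gripper is mounted at the origin on the work surface. World frame = base frame: x ahead of the robot, y to its left, z up, the work surface at z = 0. Lengths are in mm, angles in rad, forces in N, time in s.
With the tool pointing down it reaches from about 425 to 925 mm from the base axis. Payload 6.8 kg.
Tool frame: the origin (TCP) lies on the mounting face of the last link; the fingertips stand tip_reach ahead of it and the grasp point (between the pads) lies 155 mm ahead of it (tip_reach is the distance from the TCP to the fingertips, in mm); x points along the fingers, y is the direction in which the jaws open and shut, and the axes are right-handed (so a half turn about x gives the same grasp; the last joint's range is limited). The gripper opens to 85 mm and grips with 20 to 120 N. Pads are 22 mm wide; open, the fingers measure 114 mm over their backs; the gripper's body (76 mm by 85 mm) begins 54 mm behind the grasp point. The pads swing forward as they close: fully open they stand 13 mm farther back than shut.
Start: joints at [1.074, 0.477, 0.022, 1.555, -0.011, 1.109, -0.083], TCP at [255.884, -624.633, 404.708] pointing down, gripper open.
Joint ranges: [-2.96, 2.96], [-0.34, 2.1], [-1.41, 1.46], [0.24, 2.44], [-1.37, 4.51], [0.17, 1.92], [-2.96, 2.96]. Speed limits (rad/s): [2.39, 2.39, 3.14, 3.14, 3.14, 3.14, 3.14].

INTERFACE

Orientations are given as a unit quaternion [x, y, z, w].
In Python, from station import sense, snapshot, close_job, trace, spot_point, tip_reach gives the robot as it stands. The module is installed in compiled form; this text tells all that it offers.
- The arm moves only by the tool play_rows, never from a script. Its argument "targets" is a list of rows, each a list of 2 entries, a list of its own where there are three numbers: the shift along the world's x, y, z in units of 40 mm (1.0 is 40 mm), then the turn about the world's z in degrees. In form: [[[tx, ty, tz], roll], ...]. A call has 1 to 20 rows; each row is the pose to reach, as a shift and turn from the pose commanded when the call began; what a row does not reach only later rows make up. A row lasts 1/12 s, in which the tool goes at most 41.7 mm and 7.16 degrees, less where a joint would pass 70% of its speed; a pose out of reach is approached as far as the arm can. A call with a gripper value outside its range is refused whole. "fingers" is the finger opening in mm, from 0 to 85.4, set as the call begins (left out, the last holds). The fingers move at their own pace and stop on an object; "force" is the grip in N (left out, the last holds). Time passes only in rows, so rows that repeat a pose let the fingers close. It gives the time, the measured TCP pose, the force and the opening at its end, in the units of the state.
- sense(): the state, without advancing time (a new reading comes with each control period).
- snapshot(name): name is "side" or "top" or "wrist"; returns a dict with "frame" (384x512x3 uint8, blue, green, red), "range_z" (384x512 float32, mm along the optical axis (not along the pixel's ray), 0 where there is no reading), "mtx" (3x3 intrinsics, pixels), "position" and "rotation" of the camera in the world. Camera axes: x right, y up, looking along -z (the intrinsics and any distortion apply to the point x, -y, -z); pixel columns grow to the right and rows downward; lengths in mm; the calibration is good to about 2 mm. The wrist camera is an equidistant fisheye: a pixel r from the principal point sees the ray r / f radians off the axis. A picture is of the moment at which its call begins.
- close_job(): hands the job in, once; it reports no verdict.
Trained networks look in a picture, given as the dict that the camera call returned (one of the last four; its "shot" number tells which), for a name from the list of things; names that differ only in an ending like _2 or _b are one class to them, and where a whole thing is asked for, a point or a joint stands for the part that bears it (a point fixed in the world has none). Each returns a list of dicts, best first, with "conf" (0 to 1); they miss things now and then, are a little off and sometimes report something else, mostly with a low value. They report only what shows in the picture. A call takes as long as a camera call.
- trace(picture, query): "region" (384x512 bool, what is visible of it) and "rect" ([left, top, width, height] in pixels, round what is visible of it).
- spot_point(picture, query): "xy" ([column, row] in pixels: a listed point, or the origin of a listed thing).
The state is a dict: "time": time; "joints": joint angles; "joint_vel": joint speeds; "tau": joint torques, N m; "position": TCP position; "eef_rot": TCP orientation; "ft_force": force on the tool from outside, world axes, zero at the start; "ft_torque": the same for the moment, N m; "opening": opening from 0.0 (shut) to 1.0 (fully open).
Only numpy, scipy, OpenCV 4.12 (cv2) and the standard library are available. Lean on these libraries where they do the work, as an engineer would, in place of code of your own. Each camera call takes 0.05 s, during which the arm holds its last target.

TASK

Tighten the four T-handled clamp screws of the casting box (clockwise) so that the cover plate seats flat on the plaster mould: first give one screw about an eighth of a turn, then the one diagonally opposite, then the other two, and after that go round crosswise again until all four feel snug. Keep the plate nearly level all the way (never more than about two degrees off), and stop each screw as soon as it feels snug, for overtightening cracks the mould. Leave the clay toadstool and the paint bottle where they are.

Things in the scene. Friction and masses are not known exactly. Their poses are not given: they have to be found in the camera images.
- case: plywood casting box, 236 x 236 mm at the foot, 60 mm high, fixed. Origin: centre of its underside; z up, x and y along its sides. The screw axes stand at (+-65, +-65) mm from its middle. A white plaster mould, level but of a height that differs from casting to casting, shows under the cover plate.
- plate: aluminium cover plate, 196 x 196 x 8 mm, floating on springs 6 to 10 mm above the mould, held down by the four screws. Origin: centre of its top face, about 80 mm above the table at the start; z normal to it. It sinks and tilts as the screws turn and comes to rest flat on the mould. A grey pad, 50 mm wide, 5 mm high, lies in its middle.
- handle_a (a point): Clamp screw at the corner at +x, +y of the case. All four are alike: a level black T-bar 70 mm long, 14 wide, 20 high; this point is the bar's centre, on the screw's axis, 126 mm above the table at the start, 46 mm above the plate's top; x along the bar, z up. Below it a stem (18 mm thick), a washer (36 mm) and a rubber bush (30 mm) bearing on the plate.
- handle_b (a point): Clamp screw at the corner at +x, -y. Thread of all four: clockwise from above drives the screw down, 5 mm per radian (steep thread), and takes the plate's corner along. Running friction is about 0.2 N m, steady. Each needs about 1.1 to 2.0 rad in all until the plate lies on the mould under it, the four within 0.2 rad of each other. Point and axes as for handle_a.
- handle_c (a point): Clamp screw at the corner at -x, -y, opposite handle_a. Feel of all four: once the plate lies on the mould, further turning squeezes the rubber bush and the torque rises by about 1.8 N m per rad above the running friction. Let go, it may spring back until 0.1 to 0.2 N m of that is left. Point and axes as for handle_a.
- handle_d (a point): Clamp screw at the corner at -x, +y, opposite handle_b. Limits for all four: snug from 0.25 mm squeeze of the bush on (0.05 rad past contact), overtightened beyond 2.5 mm (0.5 rad past contact). Point and axes as for handle_a.
- toadstool: fired clay toadstool, 142 mm high, cap 112 mm across, standing on the table on the +y side of the case; origin at the centre of its foot. To be left alone.
- paint_bottle: yellow paint bottle with an orange cap, 48 mm across, 130 mm high, on the +y side; origin at the centre of its foot. To be left alone.

How it is judged (in metres and radians):
On the way, in this order (a step that is already met when the one before it is completed fails the run):
1. two diagonally opposite screws are each at least 2 mm down (0.4 rad) while the other two have gone down less than 1 mm (((distance of each of handle_a, handle_c from where it was at the start of the episode above 0.002 m and distance of each of handle_b, handle_d from where it was at the start of the episode below 0.001 m) or (distance of each of handle_b, handle_d from where it was at the start of the episode above 0.002 m and distance of each of handle_a, handle_c from where it was at the start of the episode below 0.001 m))), for 0.1 s.
2. all four screws are at least 2 mm down and none is snug yet (distance of each of handle_a, handle_b, handle_c, handle_d from where it was at the start of the episode above 0.002 m and z of each of handle_a, handle_b, handle_c, handle_d in the frame of plate above 0.04575 m), for 0.1 s.
3. all four screws are snug (z of handle_a in the frame of plate between 0.0435 and 0.04575 m and z of handle_b in the frame of plate between 0.0435 and 0.04575 m and z of handle_c in the frame of plate between 0.0435 and 0.04575 m and z of handle_d in the frame of plate between 0.0435 and 0.04575 m), for 0.2 s.
At the end, for the whole second after the job is handed in: All four bushes squeezed by 0.25 to 2.5 mm (handle centre 45.75 to 43.5 mm above the plate's top), the plate within 0.01 rad of level and at rest (all of step 3 and angle between plate's own z axis and vertical below 0.01 rad and linear speed of plate below 0.005 m/s); the robot touches nothing.
It fails at once if the plate tilts by more than 0.045 rad (2.6 degrees) (angle between plate's own z axis and vertical above 0.045 rad).
It fails at once if a screw is overtightened: its bush squeezed by more than 2.5 mm (z of any of handle_a, handle_b, handle_c, handle_d in the frame of plate below 0.0435 m).
It fails at once if the toadstool or the paint bottle is moved by more than 30 mm (distance of any of toadstool, paint_bottle from where it was at the start of the episode above 0.03 m).
It also fails if it takes over 72 s, if anything falls off the work surface, if the arm or the gripper's body presses on something with over 40 N, if the wrist force passes 120 N, or if a joint passes its speed limit or range.

## Working session

There is one attempt and no reset: what is moved stays moved. The work goes in short steps, Python scripts to look and compute and a tool call to move; the robot and the scene stay as the last step left them, time stands still between calls to the robot, and variables do not carry over. Pictures are saved under pics/ and viewed, and the job is handed in when it is done.

Besides the shell and the picture viewer there is one more tool, called as name(argument=value, ...), one argument or row to a line, values as JSON. play_rows: Moves the arm, as the interface text tells. Its arguments: {"type":"object","properties":{"targets":{"type":"array","items":{"type":"array"}},"fingers":{"type":"number"},"force":{"type":"number"}},"required":["targets"]}

```bash
mkdir -p pics; ls
cat > h.py <<'E'
import numpy as np, cv2
from station import *
E
python3 - <<'E'
from h import *
s=sense(); print(s); print(tip_reach if not callable(tip_reach) else tip_reach())
for n in ("top","side","wrist"):
    p=snapshot(n); cv2.imwrite(f"pics/{n}0.png",p["frame"]); print(n,p["position"],p["rotation"],p["mtx"],[k for k in p])
    for q in ("handle_a","case","toadstool","paint_bottle"):
        print(q,[(np.round(d["xy"],1).tolist(),round(d["conf"],2)) for d in spot_point(p,q)])
E
```

```text
pics
{'time': 0.0, 'joints': array([ 1.07388506,  0.47777674,  0.02237586,  1.55645484, -0.01152377,
        1.10926991, -0.08309131]), 'joint_vel': array([-0.00037078, -0.0014118 ,  0.00147791,  0.00193718, -0.00039471,
       -0.00047648,  0.00024746]), 'tau': array([-1.34550460e-04, -5.96441424e+01,  1.60770837e+00, -2.81198376e+01,
        1.24318310e-02,  9.30433773e-03,  3.19117669e-05]), 'position': array([ 255.77332522, -624.36650402,  403.74035501]), 'eef_rot': array([-0.69362208, -0.13720427,  0.69395262, -0.13598957]), 'ft_force': array([-0.84811512,  0.14852439,  0.32520852]), 'ft_torque': array([ 0.00630627, -0.08664518,  0.02563603]), 'opening': 0.9980569706515272}
173.4
top [ 338.62408972  150.44250487 1045.45925825] [ 0.06586604 -0.05460811 -0.69745534  0.7115024 ] [[367.80626666   0.         254.75017516]
 [  0.         367.80626666 193.9022908 ]
 [  0.           0.           1.        ]] ['frame', 'range_z', 'mtx', 'position', 'rotation', 'shot']
handle_a [([341.7, 174.4], 0.81), ([160.9, 263.2], 0.72), ([320.0, 219.3], 0.65), ([273.1, 193.7], 0.52), ([301.4, 152.8]
[... 289 characters left out ...]
   413.07979031 189.52916812]
 [  0.           0.           1.        ]] ['frame', 'range_z', 'mtx', 'position', 'rotation', 'shot']
handle_a [([231.7, 227.3], 0.95), ([310.3, 207.7], 0.89), ([259.6, 193.6], 0.86), ([291.1, 241.1], 0.64)]
case [([268.3, 256.9], 0.93)]
toadstool [([250.4, 169.8], 0.8)]
paint_bottle [([194.4, 167.2], 0.76), ([260.0, 193.8], 0.69)]
wrist [ 321.19782959 -599.12050716  374.70431917] [-0.11744091  0.07845511 -0.55169377  0.82200147] [[297.31863964   0.         258.80317936]
 [  0.         297.31863964 189.38335845]
 [  0.           0.           1.        ]] ['frame', 'range_z', 'mtx', 'position', 'rotation', 'shot']
handle_a []
case []
toadstool []
paint_bottle []
```

View pics/top0.png

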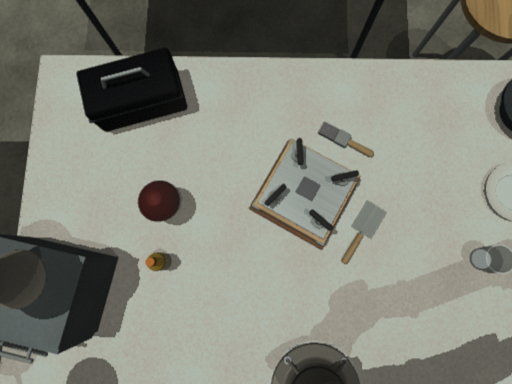

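View pics/side0.png

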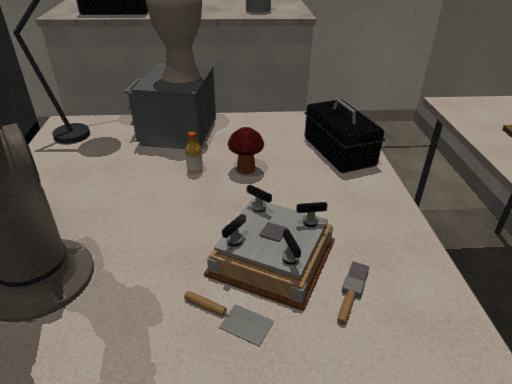

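The top view shows the four black bars near (300,152), (345,177), (321,218) and (275,194). The toadstool is at (159,201) and the bottle at (155,262), both well away from the case. Next I'll measure the bars from depth.

```bash
cat >> h.py <<'E'
from scipy.spatial.transform import Rotation as R
from scipy import ndimage
def cloud(p):
    K=p["mtx"]; z=p["range_z"].astype(float); v,u=np.mgrid[:384,:512]
    P=np.stack([(u-K[0,2])/K[0,0]*z,-(v-K[1,2])/K[1,1]*z,-z],-1)
    q=np.asarray(p["rotation"]); Rm=R.from_quat(q).as_matrix() if q.size==4 else q
    W=P@Rm.T+p["position"]; W[z<=0]=np.nan; return W
def proj(p,X):
    Rm=R.from_quat(p["rotation"]).as_matrix(); c=(np.atleast_2d(X)-p["position"])@Rm; K=p["mtx"]
    return np.c_[K[0,2]+K[0,0]*c[:,0]/-c[:,2],K[1,2]-K[1,1]*c[:,1]/-c[:,2]]
def bars(p):
    W=cloud(p); dark=p["frame"].max(-1)<70
    m=dark&(W[...,2]>112)&(W[...,2]<150)&(W[...,0]>380)&(W[...,0]<720)&(abs(W[...,1])<250)
    lab,n=ndimage.label(m); out=[]
    for i in range(1,n+1):
        k=lab==i
        if k.sum()<15: continue
        X=W[k]; r=cv2.minAreaRect(X[:,:2].astype(np.float32)); b=cv2.boxPoints(r); e=[b[1]-b[0],b[2]-b[1]]; e=max(e,key=np.linalg.norm)
        out.append((k.sum(),np.array(r[0]),np.linalg.norm(e),min(r[1]),np.degrees(np.arctan2(e[1],e[0]))%180,np.median(X[:,2])))
    return out
E
python3 - <<'E'
from h import *
for n in ("top","side"):
    p=snapshot(n); W=cloud(p)
    print(n)
    for b in bars(p): print(b)
    print("table z",np.nanmedian(W[250:260,300:400,2]) )
    for q in ("case","plate"):
        for d in trace(p,q)[:1]:
            m=d["region"]; print(q,d["conf"],d["rect"]); X=W[m]; X=X[np.isfinite(X[:,0])]
            Xc=X[(X[:,2]>74)&(X[:,2]<83)]
            if len(Xc)>20: print(cv2.minAreaRect(Xc[:,:2].astype(np.float32)), np.median(Xc[:,2]))
    for q in ("handle_a",):
        for d in spot_point(p,q):
            u,v=np.round(d["xy"]).astype(int); print(d["xy"],W[v,u])
E
```

```text
top
(np.int64(141), array([608.8215332,  54.1791954]), np.float32(64.18454), 13.337361335754395, np.float32(1.9730048), np.float64(134.44589192088745))
(np.int64(143), array([548.03631592, -58.73548508]), np.float32(67.69963), 11.735629081726074, np.float32(104.19816), np.float64(134.47486497806972))
(np.int64(139), array([495.23883057, 115.6088028 ]), np.float32(66.41166), 12.980860710144043, np.float32(135.26163), np.float64(134.23056808905824))
(np.int64(160), array([434.54632568,   2.41639709]), np.float32(66.43369), 13.585765838623047, np.float32(52.456604), np.float64(134.80052953017855))
table z -0.1861592754062258
case 0.92 [247.0, 136.6, 113.1, 111.1]
((524.1675415039062, 27.654052734375), (195.96778869628906, 197.74276733398438), 61.568946838378906) 78.83525373302268
plate 0.7 [258.4, 140.4, 94.7, 96.6]
((523.6925659179688, 28.0123291015625), (195.66371154785156, 196.60818481445312), 61.52227783203125) 78.83992165971472
[277.5, 193.0] [499.12084319 108.22807166 132.65798563]
[301.3, 151.7] [606.55158352  50.56778944 134.02661634]
[320.1, 219.6] [432.78608282   3.77242346 13
[... 538 characters left out ...]
array([546.90844727, -63.0909729 ]), np.float32(71.32774), 13.951605796813965, np.float32(104.4224), np.float64(133.20862704200755))
table z -0.1760263196631513
case 0.7 [201.2, 183.8, 131.3, 125.6]
((521.2714233398438, 27.239273071289062), (200.0026092529297, 198.3697052001953), 61.51387023925781) 78.44468005988097
plate 0.82 [214.3, 194.5, 115.5, 84.1]
((521.2026977539062, 27.112701416015625), (199.71458435058594, 198.3697052001953), 61.51387023925781) 78.42882744573575
[233.7, 223.9] [435.02442853  -7.38401214 135.92480899]
[258.0, 190.5] [494.40695204 114.83497447 134.12517259]
[295.0, 240.9] [554.70036538 -66.74291951 135.17222297]
[310.8, 208.6] [608.24358247  46.0063665  125.80376904]
```

Run:
```python
from h import *
M=R.from_quat(sense()['eef_rot']).as_matrix(); print(M.round(3)); print("yaw y",np.degrees(np.arctan2(M[1,1],M[0,1])))
```

```text
[[ 0.     0.379 -0.925]
 [ 0.    -0.925 -0.379]
 [-1.    -0.    -0.   ]]
yaw y -67.72364147447101
```

View pics/wrist0.png

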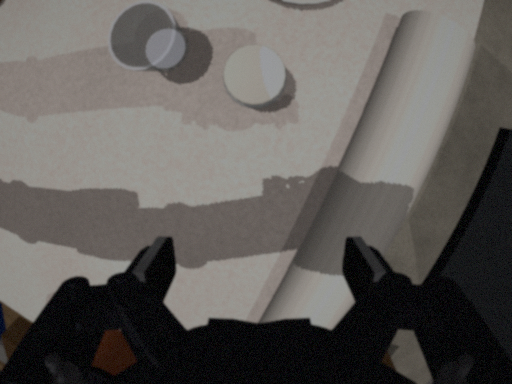

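play_rows(
  targets=[
    [[1.46, 2.82, -0.2], 7],
    [[2.92, 5.64, -0.4], 14],
    [[4.38, 8.45, -0.6], 21],
    [[5.84, 11.27, -0.8], 28],
    [[7.3, 14.09, -1.0], 36],
    [[7.3, 14.09, -1.0], 82],
    [[7.3, 14.09, -1.0], 82],
    [[7.3, 14.09, -1.0], 82],
    [[7.3, 14.09, -1.0], 82],
    [[7.3, 14.09, -1.0], 82],
    [[7.3, 14.09, -1.0], 82],
    [[7.3, 14.09, -1.0], 82],
    [[7.3, 14.09, -1.0], 82],
    [[7.3, 14.09, -1.0], 82],
    [[7.3, 14.09, -1.0], 82],
    [[7.3, 14.09, -1.0], 82],
    [[7.3, 14.09, -1.0], 82],
    [[7.3, 14.09, -1.0], 82],
    [[7.3, 14.09, -1.0], 82],
    [[7.3, 14.09, -1.0], 82],
  ],
  fingers=45,
  force=60,
)

```text
time: 2.82
position: [547.4, -63.0, 364.7]
eef_rot: [0.434, 0.558, -0.435, 0.558]
ft_force: [-0.1, -0.4, 0.2]
opening: 0.526
```

Run:
```python
from h import *
import station
s=sense(); M=R.from_quat(s['eef_rot']).as_matrix(); print("yaw y",np.degrees(np.arctan2(M[1,1],M[0,1])),s['joints'].round(2),s['position'],s['ft_torque'],station.tip_reach)
p=snapshot("wrist"); cv2.imwrite("pics/w1.png",p["frame"])
p=snapshot("side"); cv2.imwrite("pics/s1.png",p["frame"])
W=cloud(p)
for b in bars(p): print(b)
```

```text
yaw y 14.104116879004826 [ 0.4   0.36 -0.5   1.87  0.21  0.96  0.06] [547.36947072 -62.98146705 364.66365123] [-0.01223165 -0.00615089 -0.02772121] 173.4
(np.int64(156), array([492.02386475, 115.18561554]), np.float32(56.717976), 13.423243522644043, np.float32(135.79208), np.float64(128.4144160429351))
(np.int64(132), array([625.91174316,  51.12088776]), np.float32(36.032913), 14.180503845214844, np.float32(9.467487), np.float64(129.54297429018067))
(np.int64(41), array([581.33380127,  48.80168915]), np.float32(10.795526), 9.934264183044434, np.float32(89.844505), np.float64(130.4926772686705))
(np.int64(259), array([434.83441162,  -2.75712776]), np.float32(68.70495), 13.71322250366211, np.float32(48.395195), np.float64(131.6669131316644))
(np.int64(254), array([547.07214355, -62.24210358]), np.float32(71.00844), 14.456146240234375, np.float32(103.1023), np.float64(133.1972048804887))
```

View pics/w1.png

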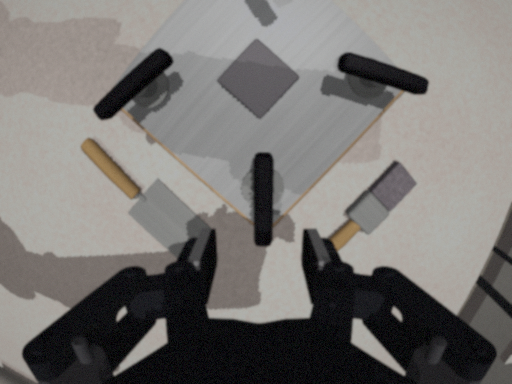

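View pics/s1.png

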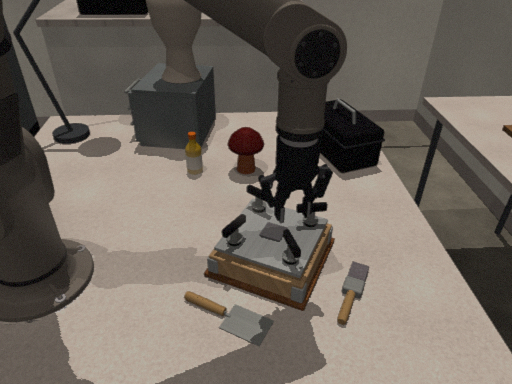

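play_rows(
  targets=[
    [[0, 0.02, -1.0], 0],
    [[0, 0.02, -1.8], 0],
    [[0, 0.02, -1.8], 0],
    [[0, 0.02, -1.8], 0],
  ],
)

```text
time: 3.25
position: [547.1, -61.0, 291.9]
eef_rot: [0.434, 0.559, -0.435, 0.557]
ft_force: [-0.2, 0.0, 0.4]
opening: 0.523
```

Run:
```python
from h import *
s=sense(); print(s['position'],s['ft_force'],s['ft_torque'])
p=snapshot("wrist"); cv2.imwrite("pics/w2.png",p["frame"])
p=snapshot("side"); cv2.imwrite("pics/s2.png",cv2.resize(p["frame"][150:300,200:360],None,fx=4,fy=4))
```

```text
[547.13993049 -60.98326847 291.88091645] [-0.15062078  0.00085007  0.41619031] [-0.04561617 -0.03520115  0.02901874]
```

View pics/w2.png

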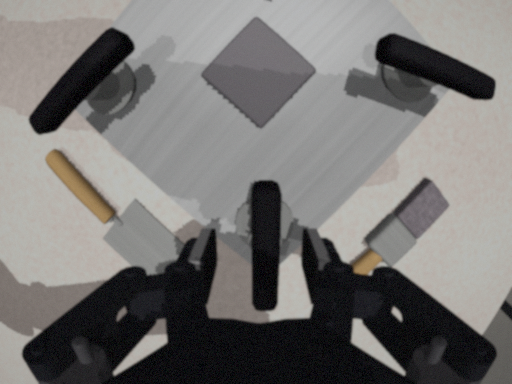

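View pics/s2.png

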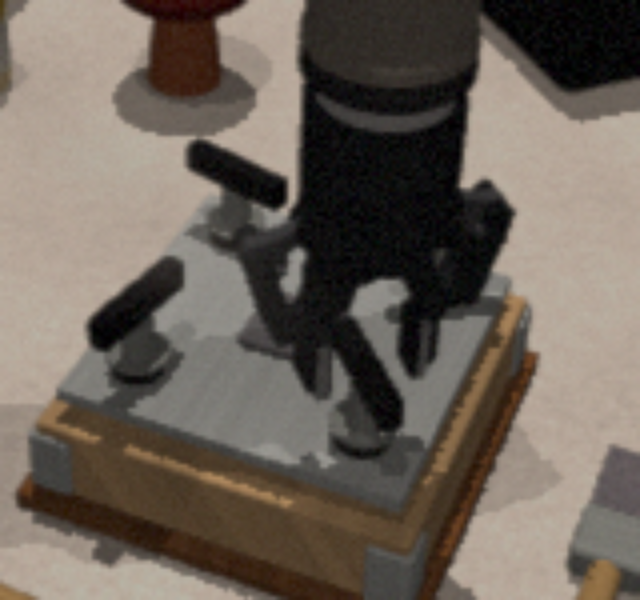

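The jaws straddle the bar, which is at wrist column 265 between fingertips at 215 and 303. Closing now.

play_rows(
  targets=[
    [[0, 0, -0.05], 0],
    [[0, 0, -0.05], 0],
    [[0, 0, -0.05], 0],
    [[0, 0, -0.05], 0],
    [[0, 0, -0.05], 0],
    [[0, 0, -0.05], 0],
  ],
  fingers=0,
  force=60,
)

```text
time: 3.85
position: [549.0, -60.1, 292.3]
eef_rot: [0.435, 0.557, -0.433, 0.559]
ft_force: [1.9, 0.6, 6.7]
opening: 0.149
```

Run:
```python
from h import *
s=sense(); print(s['position'],s['ft_force'],s['ft_torque'],s['opening'])
```

```text
[548.97602133 -60.11852746 292.30982036] [1.91778539 0.55017154 6.71268686] [-0.0076827  -0.24275839 -0.16730525] 0.1493367835742568
```

play_rows(
  targets=[
    [[0, 0, -0.01], -5],
    [[0, 0, -0.02], -10],
    [[0, 0, -0.03], -15],
    [[0, 0, -0.045], -20],
    [[0, 0, -0.055], -25],
    [[0, 0, -0.065], -30],
    [[0, 0, -0.08], -36],
    [[0, 0, -0.09], -42],
    [[0, 0, -0.09], -42],
    [[0, 0, -0.09], -42],
  ],
)

```text
time: 4.68
position: [549.0, -60.1, 288.7]
eef_rot: [0.607, 0.365, -0.604, 0.366]
ft_force: [2.0, -0.2, 5.6]
opening: 0.149
```

```bash
cat >> h.py <<'E'
def st():
    s=sense(); M=R.from_quat(s['eef_rot']).as_matrix(); print("t",s['time'],"yaw",np.degrees(np.arctan2(M[1,1],M[0,1])).round(2),s['position'].round(1),s['ft_force'].round(1),s['ft_torque'].round(3),"op",round(s['opening'],3),"q7",s['joints'][6].round(2), "tilt",np.degrees(np.arccos(-M[2,0])).round(2)); return s
E
python3 - <<'E'
from h import *
st()
E
```

```text
t 4.6833 yaw -27.78 [549.  -60.1 288.7] [ 2.  -0.2  5.6] [ 0.036 -0.266 -0.165] op 0.149 q7 -0.65 tilt 0.22
```

play_rows(
  targets=[
    [[0, 0, 0], 0],
    [[0, 0, 0], 0],
    [[0, 0, 0], 0],
    [[0, 0, 0.6], 0],
    [[0, 0, 1.2], 0],
    [[-0.26, 0.88, 1.2], 7],
    [[-0.5, 1.76, 1.2], 14],
    [[-0.76, 2.64, 1.2], 21],
    [[-1.02, 3.53, 1.2], 28],
    [[-1.27, 4.41, 1.2], 35],
    [[-1.27, 4.41, 1.2], 42],
    [[-1.27, 4.41, 1.2], 49],
    [[-1.27, 4.41, 1.2], 56],
    [[-1.27, 4.41, 1.2], 63],
    [[-1.27, 4.41, 1.2], 70],
    [[-1.27, 4.41, 1.2], 73.5],
    [[-1.27, 4.41, 1.2], 73.5],
  ],
  fingers=45,
)

```text
time: 6.1
position: [496.8, 115.9, 334.7]
eef_rot: [0.265, 0.656, -0.266, 0.655]
ft_force: [0.9, 0.0, -0.3]
opening: 0.527
```

Run:
```python
from h import *
st()
p=snapshot("wrist"); cv2.imwrite("pics/w3.png",p["frame"])
p=snapshot("side")
for b in bars(p): print(b)
```

```text
t 6.1 yaw 45.89 [496.8 115.9 334.7] [ 0.9  0.  -0.3] [ 0.001  0.006 -0.024] op 0.527 q7 0.19 tilt 0.07
(np.int64(223), array([495.66055298, 112.16191101]), np.float32(67.78822), 13.324346542358398, np.float32(136.49535), np.float64(129.85153139045917))
(np.int64(272), array([610.03179932,  50.11064911]), np.float32(68.0635), 15.521246910095215, np.float32(3.8984787), np.float64(129.72634926820712))
(np.int64(262), array([434.76031494,  -1.11378098]), np.float32(70.1595), 13.82158088684082, np.float32(50.534588), np.float64(131.6164350416774))
(np.int64(233), array([548.52404785, -62.29797363]), np.float32(71.7085), 13.78584098815918, np.float32(60.925323), np.float64(129.93295367040685))
```

View pics/w3.png

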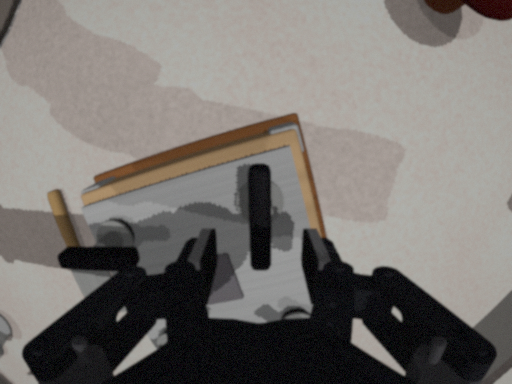

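P3's bar went from 104° to 61°, and the second bar (column 260) is centred between the jaws. Descending.

play_rows(
  targets=[
    [[0, 0, -0.8], 0],
    [[0, 0, -1.11], 0],
    [[0, 0, -1.11], 0],
  ],
)

```text
time: 6.45
position: [495.7, 115.5, 287.9]
eef_rot: [0.265, 0.657, -0.268, 0.653]
ft_force: [-0.8, -0.2, 0.2]
opening: 0.528
```

play_rows(
  targets=[
    [[0, 0, 0], 0],
    [[0, 0, 0], 0],
    [[0, 0, 0], 0],
    [[0, 0, 0], 0],
    [[0, 0, 0], 0],
  ],
  fingers=0,
)

```text
time: 6.87
position: [497.1, 116.2, 291.7]
eef_rot: [0.266, 0.655, -0.266, 0.655]
ft_force: [-3.7, -0.5, 6.1]
opening: 0.145
```

Run:
```python
from h import *
st()
```

```text
t 6.8667 yaw 45.75 [497.1 116.2 291.7] [-3.7 -0.5  6.1] [-0.258  0.636 -0.045] op 0.145 q7 0.14 tilt 0.05
```

play_rows(
  targets=[
    [[0, 0, -0.01], -5],
    [[0, 0, -0.02], -10],
    [[0, 0, -0.03], -15],
    [[0, 0, -0.045], -20],
  ],
)

```text
time: 7.2
position: [497.2, 116.2, 290.0]
eef_rot: [0.377, 0.598, -0.377, 0.599]
ft_force: [-3.4, -1.6, 9.2]
opening: 0.147
```

Run:
```python
from h import *
st()
```

```text
t 7.2 yaw 25.55 [497.2 116.2 290. ] [-3.4 -1.6  9.2] [-0.356  0.788  0.251] op 0.147 q7 -0.18 tilt 0.06
```

play_rows(
  targets=[
    [[0, 0, -0.01], -5],
    [[0, 0, -0.02], -10],
    [[0, 0, -0.03], -15],
    [[0, 0, -0.045], -20],
    [[0, 0, -0.05], -22],
    [[0, 0, -0.05], -22],
    [[0, 0, -0.05], -22],
  ],
)

```text
time: 7.78
position: [497.2, 116.2, 288.1]
eef_rot: [0.484, 0.516, -0.483, 0.516]
ft_force: [-3.9, -1.1, 8.1]
opening: 0.147
```

Run:
```python
from h import *
st()
```

```text
t 7.7833 yaw 3.74 [497.2 116.2 288.1] [-3.9 -1.1  8.1] [-0.368  0.695 -0.099] op 0.147 q7 -0.51 tilt 0.06
```

Running torque shows cleanly at about +0.25 N m. Next is the second diagonal.

play_rows(
  targets=[
    [[0, 0, 0], 0],
    [[0, 0, 0], 0],
    [[0, 0, 0], 0],
    [[0, 0, 0.6], 0],
    [[0, 0, 1.2], 6],
    [[0.57, -0.3, 1.2], 13],
    [[1.15, -0.6, 1.2], 20],
    [[1.72, -0.93, 1.2], 27],
    [[2.3, -1.24, 1.2], 34],
    [[2.87, -1.54, 1.2], 41],
    [[2.87, -1.54, 1.2], 48],
    [[2.87, -1.54, 1.2], 55],
    [[2.87, -1.54, 1.2], 62],
    [[2.87, -1.54, 1.2], 69],
    [[2.87, -1.54, 1.2], 76],
    [[2.87, -1.54, 1.2], 83],
    [[2.87, -1.54, 1.2], 90],
    [[2.87, -1.54, 1.2], 90],
    [[2.87, -1.54, 1.2], 90],
  ],
  fingers=45,
)

```text
time: 9.37
position: [612.0, 54.3, 334.7]
eef_rot: [-0.022, 0.707, 0.022, 0.707]
ft_force: [0.6, -0.0, 0.2]
opening: 0.525
```

Run:
```python
from h import *
st()
p=snapshot("wrist"); cv2.imwrite("pics/w4.png",p["frame"])
```

```text
t 9.3667 yaw 93.55 [612.   54.3 334.7] [ 0.6 -0.   0.2] [-0.011 -0.041  0.01 ] op 0.525 q7 1.08 tilt 0.04
```

View pics/w4.png

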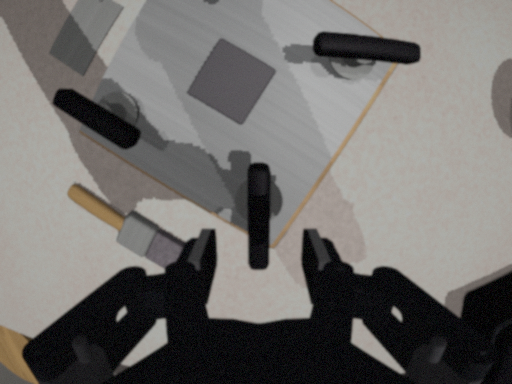

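The third bar (column 259) is vertical in the wrist picture and centred.

play_rows(
  targets=[
    [[0, 0, -0.8], 0],
    [[0, 0, -1.1], 0],
    [[0, 0, -1.1], 0],
  ],
)

```text
time: 9.67
position: [610.5, 53.9, 287.6]
eef_rot: [-0.023, 0.709, 0.022, 0.705]
ft_force: [-0.4, -0.4, 0.1]
opening: 0.526
```

play_rows(
  targets=[
    [[0, 0, 0], 0],
    [[0, 0, 0], 0],
    [[0, 0, 0], 0],
    [[0, 0, 0], 0],
    [[0, 0, 0], 0],
  ],
  fingers=0,
)

```text
time: 10.08
position: [612.3, 54.4, 292.2]
eef_rot: [-0.023, 0.706, 0.023, 0.707]
ft_force: [-1.3, -1.3, 7.6]
opening: 0.143
```

play_rows(
  targets=[
    [[0, 0, -0.01], -5],
    [[0, 0, -0.02], -10],
    [[0, 0, -0.03], -15],
    [[0, 0, -0.045], -20],
    [[0, 0, -0.055], -25],
    [[0, 0, -0.065], -30],
    [[0, 0, -0.08], -36],
    [[0, 0, -0.09], -42],
  ],
)

```text
time: 10.75
position: [612.2, 53.9, 288.6]
eef_rot: [0.233, 0.667, -0.234, 0.668]
ft_force: [-2.5, -3.4, 6.1]
opening: 0.148
```

Run:
```python
from h import *
st()
```

```text
t 10.75 yaw 51.47 [612.2  53.9 288.6] [-2.5 -3.4  6.1] [-0.735  0.458  0.197] op 0.148 q7 0.4 tilt 0.12
```

play_rows(
  targets=[
    [[0, 0, 0], 0],
    [[0, 0, 0], 0],
    [[0, 0, 0], 0],
    [[0, 0, 0.6], 0],
    [[0, 0, 1.2], -6],
    [[-0.88, -0.26, 1.2], -13],
    [[-1.77, -0.52, 1.2], -20],
    [[-2.65, -0.78, 1.2], -27],
    [[-3.53, -1.04, 1.2], -34],
    [[-4.41, -1.3, 1.2], -41],
    [[-4.41, -1.3, 1.2], -48],
    [[-4.41, -1.3, 1.2], -55],
    [[-4.41, -1.3, 1.2], -62],
    [[-4.41, -1.3, 1.2], -69],
    [[-4.41, -1.3, 1.2], -76],
    [[-4.41, -1.3, 1.2], -83],
    [[-4.41, -1.3, 1.2], -90.5],
    [[-4.41, -1.3, 1.2], -90.5],
    [[-4.41, -1.3, 1.2], -90.5],
  ],
  fingers=45,
)

```text
time: 12.33
position: [435.5, 2.9, 335.3]
eef_rot: [0.637, 0.308, -0.637, 0.308]
ft_force: [0.2, -0.1, 0.5]
opening: 0.53
```

Run:
```python
from h import *
st()
p=snapshot("wrist"); cv2.imwrite("pics/w5.png",p["frame"])
```

```text
t 12.3333 yaw -38.42 [435.5   2.9 335.3] [ 0.2 -0.1  0.5] [ 0.032 -0.     0.003] op 0.53 q7 -0.92 tilt 0.01
```

View pics/w5.png

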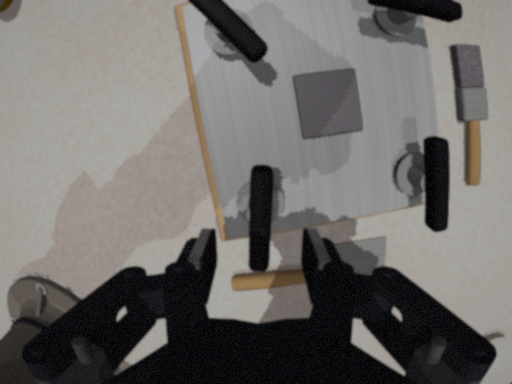

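The fourth bar (column 261) is centred and aligned. Descending, gripping and turning.

play_rows(
  targets=[
    [[0, 0, -0.8], 0],
    [[0, 0, -1.11], 0],
    [[0, 0, -1.11], 0],
  ],
)

```text
time: 12.63
position: [434.3, 2.5, 288.7]
eef_rot: [-0.635, -0.308, 0.638, -0.306]
ft_force: [0.6, 0.2, -0.4]
opening: 0.53
```

play_rows(
  targets=[
    [[0, 0, 0], 0],
    [[0, 0, 0], 0],
    [[0, 0, 0], 0],
    [[0, 0, 0], 0],
    [[0, 0, 0], 0],
  ],
  fingers=0,
)

```text
time: 13.05
position: [435.9, 2.7, 292.1]
eef_rot: [0.638, 0.306, -0.637, 0.306]
ft_force: [-1.3, 0.6, 7.4]
opening: 0.147
```

play_rows(
  targets=[
    [[0, 0, -0.01], -5],
    [[0, 0, -0.02], -10],
    [[0, 0, -0.03], -15],
    [[0, 0, -0.045], -20],
    [[0, 0, -0.055], -25],
    [[0, 0, -0.065], -30],
    [[0, 0, -0.08], -36],
    [[0, 0, -0.09], -42],
  ],
)

```text
time: 13.72
position: [436.2, 2.1, 288.5]
eef_rot: [0.706, 0.055, -0.704, 0.056]
ft_force: [0.2, -3.1, 2.5]
opening: 0.147
```

Run:
```python
from h import *
st()
p=snapshot("side"); cv2.imwrite("pics/s5.png",cv2.resize(p["frame"][150:300,200:360],None,fx=4,fy=4))
for b in bars(p): print(b)
```

```text
t 13.7167 yaw -80.97 [436.2   2.1 288.5] [ 0.2 -3.1  2.5] [-0.681 -0.137  0.214] op 0.147 q7 -1.65 tilt 0.17
(np.int64(131), array([495.15335083, 111.2000885 ]), np.float32(65.376495), 12.923069953918457, np.float32(95.36099), np.float64(129.57209536307926))
(np.int64(253), array([609.83477783,  49.68896866]), np.float32(66.67001), 14.05548095703125, np.float32(140.53844), np.float64(126.90322902268952))
(np.int64(303), array([435.50784302,  -6.18223381]), np.float32(68.77727), 28.11863136291504, np.float32(4.377892), np.float64(128.23441102594393))
(np.int64(226), array([548.97644043, -62.26226807]), np.float32(70.731735), 12.606218338012695, np.float32(61.66776), np.float64(129.85790076217114))
```

View pics/s5.png

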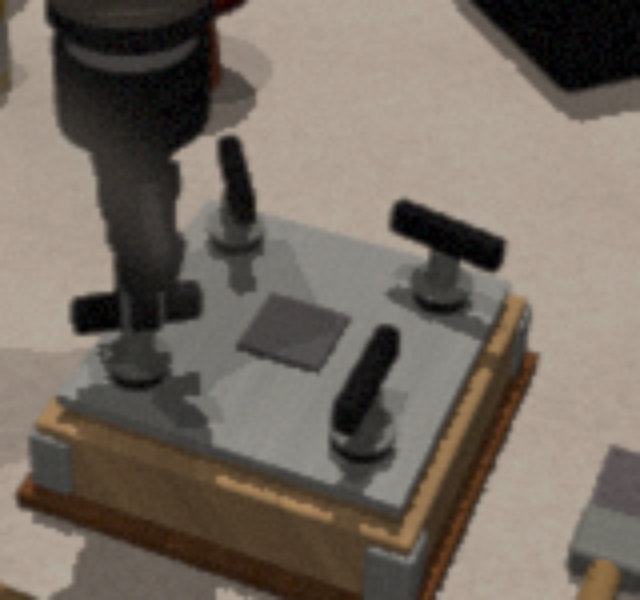

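play_rows(
  targets=[
    [[0, 0, 0], 0],
    [[0, 0, 0], 0],
    [[0, 0, -0.01], -4],
    [[0, 0, -0.018], -8],
    [[0, 0, -0.027], -12],
    [[0, 0, -0.036], -16],
  ],
)

```text
time: 14.27
position: [436.3, 1.8, 287.0]
eef_rot: [0.707, -0.042, -0.705, -0.041]
ft_force: [-1.0, -4.5, 8.6]
opening: 0.146
```

Run:
```python
from h import *
st()
```

```text
t 14.2667 yaw -96.7 [436.3   1.8 287. ] [-1.  -4.5  8.6] [-1.056  0.152  0.214] op 0.146 q7 -1.9 tilt 0.17
```

play_rows(
  targets=[
    [[0, 0, -0.009], -4],
    [[0, 0, -0.018], -8],
  ],
)

```text
time: 14.43
position: [436.3, 1.7, 286.3]
eef_rot: [0.702, -0.091, -0.7, -0.09]
ft_force: [0.5, -4.7, 9.0]
opening: 0.145
```

Run:
```python
from h import *
st()
```

```text
t 14.4333 yaw -104.71 [436.3   1.7 286.3] [ 0.5 -4.7  9. ] [-1.184  0.178  0.246] op 0.145 q7 -2.03 tilt 0.17
```

play_rows(
  targets=[
    [[0, 0, -0.009], -4],
    [[0, 0, -0.018], -8],
  ],
)

```text
time: 14.6
position: [436.2, 1.5, 285.6]
eef_rot: [0.694, -0.14, -0.692, -0.139]
ft_force: [-0.1, -6.4, 10.0]
opening: 0.145
```

Run:
```python
from h import *
st()
```

```text
t 14.6 yaw -112.71 [436.2   1.5 285.6] [-0.1 -6.4 10. ] [-1.306  0.253  0.241] op 0.145 q7 -2.16 tilt 0.16
```

play_rows(
  targets=[
    [[0, 0, -0.009], -4],
    [[0, 0, -0.018], -8],
  ],
)

```text
time: 14.77
position: [436.2, 1.4, 284.9]
eef_rot: [0.683, -0.188, -0.681, -0.187]
ft_force: [-0.6, -6.0, 11.5]
opening: 0.148
```

Run:
```python
from h import *
st()
```

```text
t 14.7667 yaw -120.72 [436.2   1.4 284.9] [-0.6 -6.  11.5] [-1.406  0.276  0.231] op 0.148 q7 -2.29 tilt 0.16
```

play_rows(
  targets=[
    [[0, 0, 0], 0],
    [[0, 0, 0], 0],
    [[0, 0, 0], 0],
    [[0, 0, 0.6], 0],
    [[0, 0, 1.3], 7],
    [[0.88, 0.26, 1.3], 14],
    [[1.77, 0.52, 1.3], 21],
    [[2.65, 0.78, 1.3], 28],
    [[3.53, 1.04, 1.3], 35],
    [[4.41, 1.3, 1.3], 42],
    [[4.41, 1.3, 1.3], 49],
    [[4.41, 1.3, 1.3], 56],
    [[4.41, 1.3, 1.3], 63],
    [[4.41, 1.3, 1.3], 70],
    [[4.41, 1.3, 1.3], 77],
    [[4.41, 1.3, 1.3], 84],
    [[4.41, 1.3, 1.3], 91],
    [[4.41, 1.3, 1.3], 98],
    [[4.41, 1.3, 1.3], 105],
    [[4.41, 1.3, 1.3], 112],
  ],
  fingers=45,
)

```text
time: 16.43
position: [611.7, 54.8, 335.4]
eef_rot: [-0.534, -0.463, 0.535, -0.463]
ft_force: [-0.1, -1.0, -0.0]
opening: 0.526
```

play_rows(
  targets=[
    [[0, 0, 0], 7],
    [[0, 0, 0], 14],
    [[0, 0, 0], 21],
    [[0, 0, 0], 28],
    [[0, 0, 0], 35],
    [[0, 0, 0], 42],
    [[0, 0, 0], 49],
    [[0, 0, 0], 56],
    [[0, 0, 0], 60.1],
    [[0, 0, -0.6], 60.1],
    [[0, 0, -1.21], 60.1],
    [[0, 0, -1.21], 60.1],
  ],
)

```text
time: 17.43
position: [610.0, 53.8, 282.9]
eef_rot: [0.232, 0.67, -0.234, 0.665]
ft_force: [-1.3, -0.8, -0.0]
opening: 0.528
```

Run:
```python
from h import *
st()
p=snapshot("wrist"); cv2.imwrite("pics/w6.png",p["frame"])
```

```text
t 17.4333 yaw 51.5 [610.   53.8 282.9] [-1.3 -0.8 -0. ] [-0.025  0.115 -0.017] op 0.528 q7 0.34 tilt 0.43
```

View pics/w6.png

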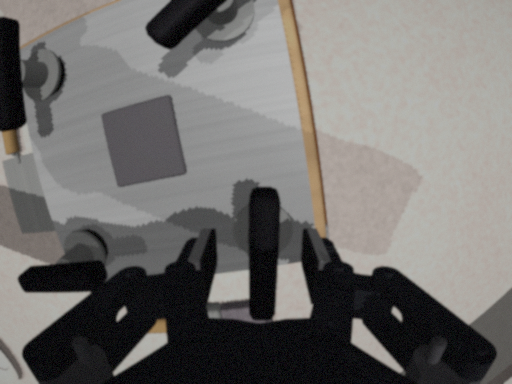

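The jaws are aligned on the bar again (column 264).

play_rows(
  targets=[
    [[0, 0, 0], 0],
    [[0, 0, 0], 0],
    [[0, 0, 0], 0],
    [[0, 0, 0], 0],
    [[0, 0, 0], 0],
  ],
  fingers=0,
)

```text
time: 17.9
position: [611.9, 54.2, 289.1]
eef_rot: [0.234, 0.667, -0.234, 0.668]
ft_force: [-3.3, -1.7, 5.6]
opening: 0.151
```

play_rows(
  targets=[
    [[0, 0, -0.01], -4],
    [[0, 0, -0.018], -8],
    [[0, 0, -0.027], -12],
    [[0, 0, -0.036], -16],
    [[0, 0, -0.045], -20],
    [[0, 0, -0.053], -24],
    [[0, 0, -0.062], -28],
  ],
)

```text
time: 18.48
position: [611.8, 54.2, 286.7]
eef_rot: [0.389, 0.59, -0.39, 0.591]
ft_force: [-3.0, -2.5, 6.5]
opening: 0.143
```

Run:
```python
from h import *
st()
```

```text
t 18.4833 yaw 23.21 [611.8  54.2 286.7] [-3.  -2.5  6.5] [-0.536  0.881  0.283] op 0.143 q7 -0.09 tilt 0.1
```

play_rows(
  targets=[
    [[0, 0, -0.009], -4],
    [[0, 0, -0.018], -8],
  ],
)

```text
time: 18.65
position: [611.8, 54.2, 286.0]
eef_rot: [0.429, 0.561, -0.43, 0.562]
ft_force: [-4.9, -3.0, 6.0]
opening: 0.149
```

Run:
```python
from h import *
st()
```

```text
t 18.65 yaw 15.21 [611.8  54.2 286. ] [-4.9 -3.   6. ] [-0.591  0.99   0.284] op 0.149 q7 -0.22 tilt 0.1
```

play_rows(
  targets=[
    [[0, 0, -0.009], -4],
  ],
)

```text
time: 18.73
position: [611.7, 54.2, 285.6]
eef_rot: [0.448, 0.546, -0.449, 0.547]
ft_force: [-4.3, -4.1, 6.9]
opening: 0.148
```

Run:
```python
from h import *
st()
```

```text
t 18.7333 yaw 11.22 [611.7  54.2 285.6] [-4.3 -4.1  6.9] [-0.593  0.991  0.25 ] op 0.148 q7 -0.28 tilt 0.1
```

play_rows(
  targets=[
    [[0, 0, -0.009], -4],
    [[0, 0, -0.018], -8],
  ],
)

```text
time: 18.9
position: [611.7, 54.1, 284.9]
eef_rot: [0.485, 0.513, -0.486, 0.514]
ft_force: [-4.6, -2.3, 6.1]
opening: 0.147
```

Run:
```python
from h import *
st()
```

```text
t 18.9 yaw 3.21 [611.7  54.1 284.9] [-4.6 -2.3  6.1] [-0.665  1.057  0.289] op 0.147 q7 -0.4 tilt 0.1
```

play_rows(
  targets=[
    [[0, 0, -0.009], -4],
    [[0, 0, -0.018], -8],
  ],
)

```text
time: 19.07
position: [611.7, 54.1, 284.2]
eef_rot: [-0.52, -0.478, 0.521, -0.479]
ft_force: [-4.0, -3.1, 6.5]
opening: 0.146
```

Run:
```python
from h import *
st()
```

```text
t 19.0667 yaw -4.78 [611.7  54.1 284.2] [-4.  -3.1  6.5] [-0.649  1.022  0.284] op 0.146 q7 -0.52 tilt 0.1
```

play_rows(
  targets=[
    [[0, 0, 0], 0],
    [[0, 0, 0], 0],
    [[0, 0, 0], 0],
    [[0, 0, 0.6], 0],
    [[0, 0, 1.3], 2],
    [[-0.72, 0.38, 1.3], 4],
    [[-1.44, 0.77, 1.3], 6],
    [[-2.15, 1.15, 1.3], 8.2],
    [[-2.87, 1.54, 1.3], 8.2],
    [[-2.87, 1.54, 1.3], 8.2],
    [[-2.87, 1.54, 0.7], 8.2],
    [[-2.87, 1.54, 0.11], 8.2],
    [[-2.87, 1.54, 0.11], 8.2],
  ],
  fingers=45,
)

```text
time: 20.15
position: [495.8, 115.7, 283.8]
eef_rot: [0.482, 0.517, -0.485, 0.515]
ft_force: [-0.7, -0.3, -0.2]
opening: 0.527
```

Run:
```python
from h import *
st()
p=snapshot("wrist"); cv2.imwrite("pics/w7.png",p["frame"])
```

```text
t 20.15 yaw 3.66 [495.8 115.7 283.8] [-0.7 -0.3 -0.2] [-0.067  0.087 -0.032] op 0.527 q7 -0.56 tilt 0.3
```

View pics/w7.png

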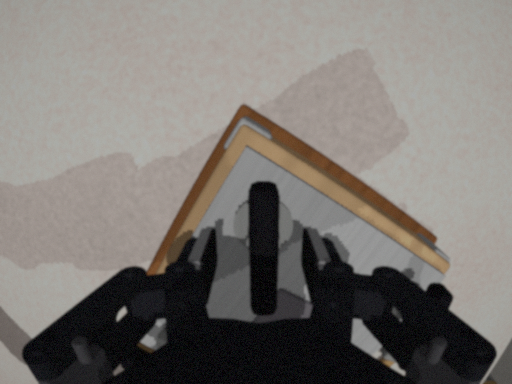

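The bar (column 264) lies straight between the fingers. Gripping, then turning 44° to about 86° in all.

play_rows(
  targets=[
    [[0, 0, 0], 0],
    [[0, 0, 0], 0],
    [[0, 0, 0], 0],
    [[0, 0, 0], 0],
    [[0, 0, 0], 0],
  ],
  fingers=0,
)

```text
time: 20.62
position: [497.2, 116.5, 288.2]
eef_rot: [0.484, 0.515, -0.484, 0.516]
ft_force: [-3.2, 0.9, 5.6]
opening: 0.149
```

play_rows(
  targets=[
    [[0, 0, -0.01], -4],
    [[0, 0, -0.018], -8],
    [[0, 0, -0.027], -12],
    [[0, 0, -0.036], -16],
    [[0, 0, -0.045], -20],
    [[0, 0, -0.053], -24],
    [[0, 0, -0.062], -28],
    [[0, 0, -0.07], -32],
    [[0, 0, -0.08], -36],
    [[0, 0, -0.09], -40],
    [[0, 0, -0.1], -44],
  ],
)

```text
time: 21.53
position: [497.4, 116.4, 284.4]
eef_rot: [0.643, 0.295, -0.642, 0.296]
ft_force: [-2.8, -1.4, 7.6]
opening: 0.148
```

Run:
```python
from h import *
st()
```

```text
t 21.5333 yaw -40.58 [497.4 116.4 284.4] [-2.8 -1.4  7.6] [-0.304  0.63   0.201] op 0.148 q7 -1.24 tilt 0.1
```

play_rows(
  targets=[
    [[0, 0, -0.009], -4],
    [[0, 0, -0.018], -8],
  ],
)

```text
time: 21.7
position: [497.4, 116.3, 283.7]
eef_rot: [0.662, 0.25, -0.661, 0.25]
ft_force: [-3.1, -1.5, 7.2]
opening: 0.148
```

Run:
```python
from h import *
st()
```

```text
t 21.7 yaw -48.57 [497.4 116.3 283.7] [-3.1 -1.5  7.2] [-0.39   0.656  0.23 ] op 0.148 q7 -1.36 tilt 0.1
```

play_rows(
  targets=[
    [[0, 0, -0.009], -4],
  ],
)

```text
time: 21.78
position: [497.4, 116.3, 283.4]
eef_rot: [0.67, 0.227, -0.669, 0.227]
ft_force: [-3.4, -1.0, 8.6]
opening: 0.147
```

Run:
```python
from h import *
st()
```

```text
t 21.7833 yaw -52.56 [497.4 116.3 283.4] [-3.4 -1.   8.6] [-0.424  0.7    0.326] op 0.147 q7 -1.43 tilt 0.1
```

play_rows(
  targets=[
    [[0, 0, -0.009], -4],
  ],
)

```text
time: 21.87
position: [497.4, 116.3, 283.1]
eef_rot: [0.678, 0.203, -0.677, 0.204]
ft_force: [-3.5, -3.3, 9.6]
opening: 0.143
```

Run:
```python
from h import *
st()
```

```text
t 21.8667 yaw -56.55 [497.4 116.3 283.1] [-3.5 -3.3  9.6] [-0.392  0.793  0.374] op 0.143 q7 -1.49 tilt 0.1
```

play_rows(
  targets=[
    [[0, 0, 0], 0],
    [[0, 0, 0], 0],
    [[0, 0, 0], 0],
    [[0, 0, 0.6], 0],
    [[0, 0, 1.3], 6],
    [[0.25, -0.88, 1.3], 12],
    [[0.5, -1.76, 1.3], 18],
    [[0.76, -2.64, 1.3], 24],
    [[1.02, -3.53, 1.3], 28.5],
    [[1.28, -4.41, 1.3], 28.5],
    [[1.28, -4.41, 1.3], 28.5],
    [[1.28, -4.41, 0.7], 28.5],
    [[1.28, -4.41, 0.15], 28.5],
    [[1.28, -4.41, 0.15], 28.5],
  ],
  fingers=45,
)

```text
time: 23.03
position: [546.7, -60.5, 283.8]
eef_rot: [-0.604, -0.366, 0.608, -0.363]
ft_force: [-1.0, -0.7, 0.3]
opening: 0.528
```

Run:
```python
from h import *
st()
p=snapshot("wrist"); cv2.imwrite("pics/w8.png",p["frame"])
```

```text
t 23.0333 yaw -27.91 [546.7 -60.5 283.8] [-1.  -0.7  0.3] [ 0.045  0.086 -0.016] op 0.528 q7 -0.65 tilt 0.36
```

View pics/w8.png

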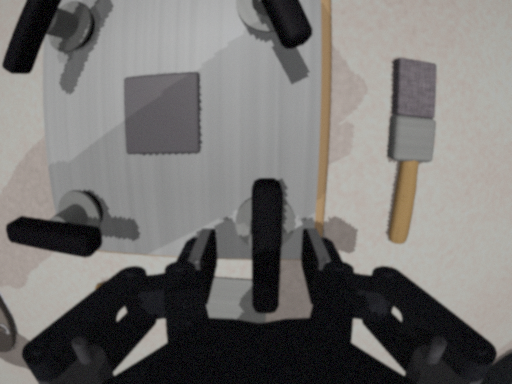

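Aligned (bar at column 266). Gripping, then turning 44°.

play_rows(
  targets=[
    [[0, 0, 0], 0],
    [[0, 0, 0], 0],
    [[0, 0, 0], 0],
    [[0, 0, 0], 0],
    [[0, 0, 0], 0],
  ],
  fingers=0,
)

```text
time: 23.5
position: [549.1, -60.1, 288.8]
eef_rot: [0.607, 0.364, -0.605, 0.365]
ft_force: [-0.4, -0.4, 7.1]
opening: 0.147
```

play_rows(
  targets=[
    [[0, 0, -0.01], -4],
    [[0, 0, -0.018], -8],
    [[0, 0, -0.027], -12],
    [[0, 0, -0.036], -16],
    [[0, 0, -0.045], -20],
    [[0, 0, -0.053], -24],
    [[0, 0, -0.062], -28],
    [[0, 0, -0.07], -32],
    [[0, 0, -0.08], -36],
    [[0, 0, -0.09], -40],
    [[0, 0, -0.1], -44],
  ],
)

```text
time: 24.42
position: [549.2, -60.1, 285.1]
eef_rot: [0.7, 0.11, -0.697, 0.111]
ft_force: [-0.7, -0.9, 9.4]
opening: 0.146
```

Run:
```python
from h import *
st()
```

```text
t 24.4167 yaw -72.06 [549.2 -60.1 285.1] [-0.7 -0.9  9.4] [-0.068  0.181  0.244] op 0.146 q7 -1.33 tilt 0.19
```

play_rows(
  targets=[
    [[0, 0, -0.009], -4],
  ],
)

```text
time: 24.5
position: [549.2, -60.1, 284.8]
eef_rot: [0.703, 0.086, -0.701, 0.086]
ft_force: [-1.0, -0.7, 10.2]
opening: 0.142
```

Run:
```python
from h import *
st()
```

```text
t 24.5 yaw -76.06 [549.2 -60.1 284.8] [-1.  -0.7 10.2] [-0.036  0.135  0.315] op 0.142 q7 -1.39 tilt 0.2
```

play_rows(
  targets=[
    [[0, 0, -0.009], -4],
  ],
)

```text
time: 24.58
position: [549.2, -60.1, 284.4]
eef_rot: [0.706, 0.061, -0.703, 0.061]
ft_force: [-0.4, -0.8, 9.6]
opening: 0.141
```

Run:
```python
from h import *
st()
```

```text
t 24.5833 yaw -80.06 [549.2 -60.1 284.4] [-0.4 -0.8  9.6] [0.013 0.24  0.308] op 0.141 q7 -1.45 tilt 0.19
```

play_rows(
  targets=[
    [[0, 0, -0.009], -4],
  ],
)

```text
time: 24.67
position: [549.2, -60.1, 284.1]
eef_rot: [0.707, 0.037, -0.705, 0.037]
ft_force: [-0.9, 0.7, 10.8]
opening: 0.145
```

Run:
```python
from h import *
st()
```

```text
t 24.6667 yaw -84.06 [549.2 -60.1 284.1] [-0.9  0.7 10.8] [-0.04   0.254  0.321] op 0.145 q7 -1.51 tilt 0.2
```

play_rows(
  targets=[
    [[0, 0, -0.009], -4],
  ],
)

```text
time: 24.75
position: [549.2, -60.1, 283.8]
eef_rot: [0.708, 0.012, -0.706, 0.012]
ft_force: [-0.8, 0.2, 11.0]
opening: 0.144
```

Run:
```python
from h import *
st()
```

```text
t 24.75 yaw -88.05 [549.2 -60.1 283.8] [-0.8  0.2 11. ] [-0.056  0.362  0.394] op 0.144 q7 -1.57 tilt 0.2
```

play_rows(
  targets=[
    [[0, 0, -0.009], -4],
  ],
)

```text
time: 24.83
position: [549.2, -60.1, 283.5]
eef_rot: [0.708, -0.013, -0.706, -0.012]
ft_force: [-1.5, 0.4, 12.3]
opening: 0.145
```

Run:
```python
from h import *
st()
p=snapshot("side"); cv2.imwrite("pics/s8.png",cv2.resize(p["frame"][150:300,200:360],None,fx=4,fy=4)); np.save("s8.npy",cloud(p))
W=cloud(p); 
m=trace(p,"plate")[0]["region"]; X=W[ndimage.binary_erosion(m,iterations=2)]; X=X[np.isfinite(X[:,0])&(X[:,2]>60)&(X[:,2]<78)]
for _ in range(4):
    A=np.c_[X[:,0]-523,X[:,1]-28,np.ones(len(X))]; c=np.linalg.lstsq(A,X[:,2],rcond=None)[0]; r=X[:,2]-A@c; X=X[abs(r)<3]
print(c,len(X),r.std())
```

```text
t 24.8333 yaw -92.03 [549.2 -60.1 283.5] [-1.5  0.4 12.3] [-0.087  0.466  0.472] op 0.145 q7 -1.63 tilt 0.19
[2.85191226e-05 5.78705838e-04 7.01511838e+01] 2336 1.0574521629932996
```

P3 is clearly rising now (0.47 against about 0.3). On to P4, which is at 82°.

play_rows(
  targets=[
    [[0, 0, 0], 0],
    [[0, 0, 0], 0],
    [[0, 0, 0], 0],
    [[0, 0, 0.6], 0],
    [[0, 0, 1.3], -6],
    [[-0.7, 0.39, 1.3], -12],
    [[-1.4, 0.78, 1.3], -18],
    [[-2.1, 1.18, 1.3], -24],
    [[-2.82, 1.57, 1.3], -28.9],
    [[-2.82, 1.57, 1.3], -28.9],
    [[-2.82, 1.57, 0.7], -28.9],
    [[-2.82, 1.57, 0.06], -28.9],
    [[-2.82, 1.57, 0.06], -28.9],
  ],
  fingers=45,
)

```text
time: 26.02
position: [433.9, 2.5, 280.8]
eef_rot: [-0.68, 0.188, 0.684, 0.187]
ft_force: [-1.1, 0.2, 0.5]
opening: 0.529
```

Run:
```python
from h import *
st()
p=snapshot("wrist"); cv2.imwrite("pics/w9.png",p["frame"])
```

```text
t 26.0167 yaw -120.75 [433.9   2.5 280.8] [-1.1  0.2  0.5] [0.021 0.016 0.058] op 0.529 q7 -2.25 tilt 0.35
```

View pics/w9.png

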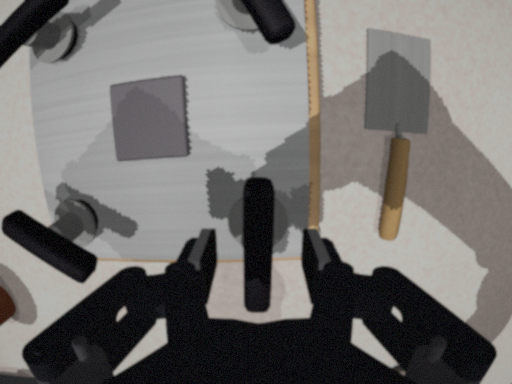

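Aligned (bar at column 258).

play_rows(
  targets=[
    [[0, 0, 0], 0],
    [[0, 0, 0], 0],
    [[0, 0, 0], 0],
    [[0, 0, 0], 0],
    [[0, 0, 0], 0],
  ],
  fingers=0,
)

```text
time: 26.48
position: [435.7, 1.6, 285.2]
eef_rot: [0.682, -0.189, -0.681, -0.188]
ft_force: [-3.2, -3.9, 6.4]
opening: 0.147
```

play_rows(
  targets=[
    [[0, 0, -0.009], -4],
    [[0, 0, -0.018], -8],
  ],
)

```text
time: 26.65
position: [435.7, 1.6, 284.5]
eef_rot: [0.667, -0.236, -0.666, -0.236]
ft_force: [-2.2, -4.0, 6.8]
opening: 0.149
```

Run:
```python
from h import *
st()
```

```text
t 26.65 yaw -129.04 [435.7   1.6 284.5] [-2.2 -4.   6.8] [-0.77   0.602  0.202] op 0.149 q7 -2.39 tilt 0.08
```

play_rows(
  targets=[
    [[0, 0, -0.009], -4],
  ],
)

```text
time: 26.73
position: [435.7, 1.6, 284.1]
eef_rot: [0.658, -0.26, -0.657, -0.259]
ft_force: [-3.2, -4.0, 6.8]
opening: 0.145
```

Run:
```python
from h import *
st()
```

```text
t 26.7333 yaw -133.05 [435.7   1.6 284.1] [-3.2 -4.   6.8] [-0.807  0.571  0.172] op 0.145 q7 -2.45 tilt 0.07
```

play_rows(
  targets=[
    [[0, 0, -0.009], -4],
  ],
)

```text
time: 26.82
position: [435.7, 1.6, 283.8]
eef_rot: [0.649, -0.282, -0.648, -0.282]
ft_force: [-2.8, -3.7, 7.8]
opening: 0.14
```

Run:
```python
from h import *
st()
```

```text
t 26.8167 yaw -137.05 [435.7   1.6 283.8] [-2.8 -3.7  7.8] [-0.783  0.629  0.156] op 0.14 q7 -2.51 tilt 0.07
```

play_rows(
  targets=[
    [[0, 0, -0.009], -4],
  ],
)

```text
time: 26.9
position: [435.6, 1.6, 283.4]
eef_rot: [0.639, -0.305, -0.638, -0.305]
ft_force: [-2.9, -4.3, 9.0]
opening: 0.147
```

Run:
```python
from h import *
st()
```

```text
t 26.9 yaw -141.05 [435.6   1.6 283.4] [-2.9 -4.3  9. ] [-0.882  0.706  0.247] op 0.147 q7 -2.58 tilt 0.07
```

play_rows(
  targets=[
    [[0, 0, -0.009], -4],
  ],
)

```text
time: 26.98
position: [435.7, 1.5, 283.2]
eef_rot: [0.628, -0.327, -0.627, -0.327]
ft_force: [-3.5, -4.4, 9.0]
opening: 0.146
```

Run:
```python
from h import *
st()
```

```text
t 26.9833 yaw -145.04 [435.7   1.5 283.2] [-3.5 -4.4  9. ] [-0.876  0.831  0.275] op 0.146 q7 -2.64 tilt 0.07
```

play_rows(
  targets=[
    [[0, 0, -0.009], -4],
  ],
)

```text
time: 27.07
position: [435.6, 1.5, 282.9]
eef_rot: [0.616, -0.348, -0.615, -0.348]
ft_force: [-4.5, -4.9, 12.4]
opening: 0.148
```

Run:
```python
from h import *
st()
```

```text
t 27.0667 yaw -149.03 [435.6   1.5 282.9] [-4.5 -4.9 12.4] [-0.943  0.933  0.397] op 0.148 q7 -2.7 tilt 0.07
```

play_rows(
  targets=[
    [[0, 0, -0.009], -4],
  ],
)

```text
time: 27.15
position: [435.6, 1.5, 282.6]
eef_rot: [0.603, -0.37, -0.602, -0.369]
ft_force: [-4.7, -4.3, 13.2]
opening: 0.15
```

Run:
```python
from h import *
st()
```

```text
t 27.15 yaw -153.01 [435.6   1.5 282.6] [-4.7 -4.3 13.2] [-0.954  1.118  0.438] op 0.15 q7 -2.77 tilt 0.07
```

play_rows(
  targets=[
    [[0, 0, 0], 0],
    [[0, 0, 0], 0],
    [[0, 0, 0], 0],
    [[0, 0, 0.6], 0],
    [[0, 0, 1.3], 7],
    [[0.88, 0.26, 1.3], 14],
    [[1.77, 0.52, 1.3], 21],
    [[2.65, 0.78, 1.3], 28],
    [[3.53, 1.04, 1.3], 35],
    [[4.41, 1.3, 1.3], 42],
    [[4.41, 1.3, 1.3], 49],
    [[4.41, 1.3, 1.3], 56],
    [[4.41, 1.3, 1.3], 63],
    [[4.41, 1.3, 1.3], 70],
    [[4.41, 1.3, 1.3], 77],
    [[4.41, 1.3, 1.3], 84],
    [[4.41, 1.3, 1.3], 91],
    [[4.41, 1.3, 1.3], 98],
    [[4.41, 1.3, 1.3], 105],
    [[4.41, 1.3, 1.3], 112],
  ],
  fingers=45,
)

```text
time: 28.82
position: [612.0, 54.6, 333.1]
eef_rot: [0.642, 0.297, -0.642, 0.296]
ft_force: [-0.6, -0.2, -0.2]
opening: 0.524
```

play_rows(
  targets=[
    [[0, 0, 0], 7],
    [[0, 0, 0], 14],
    [[0, 0, 0], 21],
    [[0, 0, 0], 28],
    [[0, 0, 0], 35.9],
    [[0, 0, -0.6], 35.9],
    [[0, 0, -1.25], 35.9],
    [[0, 0, -1.25], 35.9],
  ],
)

```text
time: 29.48
position: [610.1, 53.9, 278.7]
eef_rot: [-0.519, -0.48, 0.523, -0.477]
ft_force: [-0.6, 0.1, -0.8]
opening: 0.522
```

Run:
```python
from h import *
st()
p=snapshot("wrist"); cv2.imwrite("pics/w10.png",p["frame"])
p=snapshot("side")
for b in bars(p): print(b)
```

```text
t 29.4833 yaw -4.89 [610.1  53.9 278.7] [-0.6  0.1 -0.8] [-0.031  0.059 -0.056] op 0.522 q7 -0.5 tilt 0.42
(np.int64(179), array([497.01190186, 111.63391876]), np.float32(69.08633), 13.461596488952637, np.float32(32.034363), np.float64(122.28648147041565))
(np.int64(81), array([637.35070801,  46.70301437]), np.float32(17.738922), 13.915189743041992, np.float32(80.60403), np.float64(132.97373377081692))
(np.int64(142), array([609.20318604,  50.85264587]), np.float32(67.23742), 13.673773765563965, np.float32(85.30871), np.float64(125.3051018351253))
(np.int64(64), array([578.20062256,  47.13483429]), np.float32(14.076798), 7.73439884185791, np.float32(153.75697), np.float64(132.00453199523287))
(np.int64(196), array([434.4776001 ,  -3.03468704]), np.float32(65.0095), 13.27210807800293, np.float32(116.315), np.float64(124.08722223339419))
(np.int64(298), array([548.33190918, -61.40329361]), np.float32(69.16646), 16.994157791137695, np.float32(178.64424), np.float64(123.0603059306668))
```

View pics/w10.png

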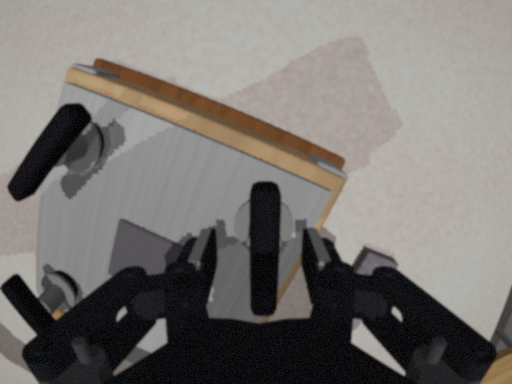

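P2 is aligned (column 264). P4 stayed near 116°, so it has hardly sprung back.

play_rows(
  targets=[
    [[0, 0, 0], 0],
    [[0, 0, 0], 0],
    [[0, 0, 0], 0],
    [[0, 0, 0], 0],
    [[0, 0, 0], 0],
  ],
  fingers=0,
)

```text
time: 30.0
position: [611.7, 55.0, 284.8]
eef_rot: [0.521, 0.478, -0.521, 0.478]
ft_force: [-4.5, -0.8, 7.0]
opening: 0.146
```

play_rows(
  targets=[
    [[0, 0, -0.009], -4],
  ],
)

```text
time: 30.08
position: [611.8, 55.0, 284.6]
eef_rot: [0.537, 0.46, -0.537, 0.46]
ft_force: [-5.1, -0.3, 8.6]
opening: 0.147
```

Run:
```python
from h import *
st()
```

```text
t 30.0833 yaw -8.88 [611.8  55.  284.6] [-5.1 -0.3  8.6] [-0.058  1.028  0.301] op 0.147 q7 -0.56 tilt 0.04
```

play_rows(
  targets=[
    [[0, 0, -0.009], -4],
  ],
)

```text
time: 30.17
position: [611.8, 55.0, 284.3]
eef_rot: [0.554, 0.44, -0.553, 0.44]
ft_force: [-4.8, 0.3, 8.6]
opening: 0.144
```

Run:
```python
from h import *
st()
```

```text
t 30.1667 yaw -13.04 [611.8  55.  284.3] [-4.8  0.3  8.6] [-0.091  1.09   0.345] op 0.144 q7 -0.62 tilt 0.05
```

play_rows(
  targets=[
    [[0, 0, -0.009], -4],
  ],
)

```text
time: 30.25
position: [611.8, 55.0, 284.1]
eef_rot: [0.569, 0.42, -0.568, 0.421]
ft_force: [-5.3, -0.6, 9.7]
opening: 0.149
```

Run:
```python
from h import *
st()
```

```text
t 30.25 yaw -17.04 [611.8  55.  284.1] [-5.3 -0.6  9.7] [-0.077  1.098  0.416] op 0.149 q7 -0.69 tilt 0.06
```

play_rows(
  targets=[
    [[0, 0, -0.009], -4],
  ],
)

```text
time: 30.33
position: [611.8, 55.1, 283.8]
eef_rot: [0.583, 0.4, -0.583, 0.401]
ft_force: [-4.2, 0.5, 10.2]
opening: 0.145
```

Run:
```python
from h import *
st()
```

```text
t 30.3333 yaw -21.03 [611.8  55.1 283.8] [-4.2  0.5 10.2] [-0.185  1.165  0.591] op 0.145 q7 -0.75 tilt 0.07
```

play_rows(
  targets=[
    [[0, 0, -0.009], -3],
  ],
)

```text
time: 30.42
position: [611.9, 55.0, 283.6]
eef_rot: [0.593, 0.385, -0.593, 0.385]
ft_force: [-6.2, -0.5, 11.3]
opening: 0.143
```

Run:
```python
from h import *
st()
```

```text
t 30.4167 yaw -24.04 [611.9  55.  283.6] [-6.2 -0.5 11.3] [-0.232  1.27   0.362] op 0.143 q7 -0.79 tilt 0.08
```

play_rows(
  targets=[
    [[0, 0, 0], 0],
    [[0, 0, 0], 0],
    [[0, 0, 0], 0],
    [[0, 0, 0.6], 0],
    [[0, 0, 1.3], -6],
    [[-0.72, 0.38, 1.3], -13],
    [[-1.44, 0.77, 1.3], -20],
    [[-2.15, 1.15, 1.3], -27],
    [[-2.87, 1.54, 1.3], -32.7],
    [[-2.87, 1.54, 1.3], -32.7],
    [[-2.87, 1.54, 0.7], -32.7],
    [[-2.87, 1.54, 0.03], -32.7],
    [[-2.87, 1.54, 0.03], -32.7],
  ],
  fingers=45,
)

```text
time: 31.5
position: [495.5, 115.7, 279.0]
eef_rot: [-0.675, -0.204, 0.679, -0.204]
ft_force: [-0.7, 0.1, -1.2]
opening: 0.525
```

Run:
```python
from h import *
st()
p=snapshot("wrist"); cv2.imwrite("pics/w11.png",p["frame"])
p=snapshot("side")
for b in bars(p): print(b)
```

```text
t 31.5 yaw -56.52 [495.5 115.7 279. ] [-0.7  0.1 -1.2] [-0.037  0.093 -0.059] op 0.525 q7 -1.47 tilt 0.35
(np.int64(320), array([485.83346558, 104.6335907 ]), np.float32(66.93515), 43.58867263793945, np.float32(120.010086), np.float64(125.63580073558978))
(np.int64(134), array([610.48730469,  50.86949921]), np.float32(67.915825), 12.690672874450684, np.float32(65.0906), np.float64(124.05570344020578))
(np.int64(200), array([433.98513794,  -2.49390411]), np.float32(68.12567), 13.654521942138672, np.float32(117.83812), np.float64(124.27371089507932))
(np.int64(293), array([548.12426758, -61.81679153]), np.float32(69.38652), 16.391014099121094, np.float32(178.74039), np.float64(123.46945312991386))
```

View pics/w11.png

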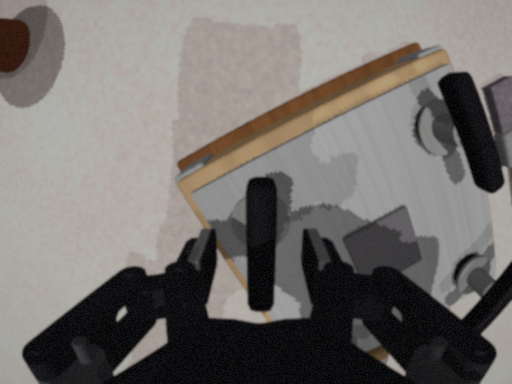

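Aligned (column 261). P2 holds at 65°, as released.

play_rows(
  targets=[
    [[0, 0, 0], 0],
    [[0, 0, 0], 0],
    [[0, 0, 0], 0],
    [[0, 0, 0], 0],
    [[0, 0, 0], 0],
  ],
  fingers=0,
)

```text
time: 32.02
position: [497.7, 116.4, 283.9]
eef_rot: [0.678, 0.203, -0.676, 0.203]
ft_force: [-0.6, 0.2, 6.2]
opening: 0.143
```

play_rows(
  targets=[
    [[0, 0, -0.009], -4],
  ],
)

```text
time: 32.1
position: [497.7, 116.4, 283.7]
eef_rot: [0.685, 0.18, -0.683, 0.18]
ft_force: [-0.8, -0.4, 8.3]
opening: 0.147
```

Run:
```python
from h import *
st()
```

```text
t 32.1 yaw -60.55 [497.7 116.4 283.7] [-0.8 -0.4  8.3] [-0.148  0.394  0.395] op 0.147 q7 -1.53 tilt 0.15
```

play_rows(
  targets=[
    [[0, 0, -0.009], -4],
  ],
)

```text
time: 32.18
position: [497.7, 116.4, 283.4]
eef_rot: [0.691, 0.155, -0.689, 0.155]
ft_force: [-2.4, -1.9, 9.3]
opening: 0.143
```

Run:
```python
from h import *
st()
```

```text
t 32.1833 yaw -64.72 [497.7 116.4 283.4] [-2.4 -1.9  9.3] [-0.238  0.482  0.554] op 0.143 q7 -1.59 tilt 0.15
```

play_rows(
  targets=[
    [[0, 0, 0], 0],
    [[0, 0, 0], 0],
    [[0, 0, 0], 0],
    [[0, 0, 0.6], 0],
    [[0, 0, 1.3], -6],
    [[0.25, -0.88, 1.3], -12],
    [[0.5, -1.76, 1.3], -18],
    [[0.76, -2.64, 1.3], -24],
    [[1.02, -3.53, 1.3], -27.5],
    [[1.28, -4.41, 1.3], -27.5],
    [[1.28, -4.41, 1.3], -27.5],
    [[1.28, -4.41, 0.7], -27.5],
    [[1.28, -4.41, 0.02], -27.5],
    [[1.28, -4.41, 0.02], -27.5],
  ],
  fingers=45,
)

```text
time: 33.35
position: [546.3, -60.2, 278.3]
eef_rot: [-0.704, 0.013, 0.71, 0.013]
ft_force: [-1.2, 0.0, -0.3]
opening: 0.53
```

play_rows(
  targets=[
    [[0, 0, 0], 0],
    [[0, 0, 0], 0],
    [[0, 0, 0], 0],
    [[0, 0, 0], 0],
    [[0, 0, 0], 0],
  ],
  fingers=0,
)

```text
time: 33.77
position: [548.8, -60.2, 284.0]
eef_rot: [0.708, -0.013, -0.706, -0.013]
ft_force: [-1.8, 0.3, 6.4]
opening: 0.147
```

Run:
```python
from h import *
st()
```

```text
t 33.7667 yaw -92.11 [548.8 -60.2 284. ] [-1.8  0.3  6.4] [-0.004  0.332 -0.003] op 0.147 q7 -1.64 tilt 0.14
```

play_rows(
  targets=[
    [[0, 0, -0.009], -4],
  ],
)

```text
time: 33.85
position: [548.9, -60.1, 283.8]
eef_rot: [0.707, -0.037, -0.705, -0.037]
ft_force: [-1.4, 0.1, 8.8]
opening: 0.148
```

Run:
```python
from h import *
st()
```

```text
t 33.85 yaw -96.04 [548.9 -60.1 283.8] [-1.4  0.1  8.8] [0.046 0.503 0.5  ] op 0.148 q7 -1.7 tilt 0.14
```

P1, P3 and P4 are clearly up in torque. P2's last readings were noisy, so I'll check P4 and P2 once more.

play_rows(
  targets=[
    [[0, 0, 0], 0],
    [[0, 0, 0], 0],
    [[0, 0, 0], 0],
    [[0, 0, 0.6], 0],
    [[0, 0, 1.3], -7],
    [[-0.7, 0.39, 1.3], -14],
    [[-1.4, 0.78, 1.3], -21],
    [[-2.1, 1.18, 1.3], -28],
    [[-2.82, 1.57, 1.3], -35],
    [[-2.82, 1.57, 1.3], -42],
    [[-2.82, 1.57, 1.3], -49],
    [[-2.82, 1.57, 1.3], -57],
    [[-2.82, 1.57, 1.3], -57],
    [[-2.82, 1.57, 0.7], -57],
    [[-2.82, 1.57, 0.0], -57],
    [[-2.82, 1.57, 0.0], -57],
  ],
  fingers=45,
)

```text
time: 35.18
position: [433.8, 2.5, 278.8]
eef_rot: [-0.601, 0.37, 0.605, 0.367]
ft_force: [-1.3, 0.0, -0.3]
opening: 0.535
```

play_rows(
  targets=[
    [[0, 0, 0], 0],
    [[0, 0, 0], 0],
    [[0, 0, 0], 0],
    [[0, 0, 0], 0],
    [[0, 0, 0], 0],
  ],
  fingers=0,
)

```text
time: 35.6
position: [435.3, 2.1, 283.4]
eef_rot: [0.602, -0.37, -0.602, -0.37]
ft_force: [-4.4, -1.2, 6.3]
opening: 0.147
```

Run:
```python
from h import *
st()
```

```text
t 35.6 yaw -153.14 [435.3   2.1 283.4] [-4.4 -1.2  6.3] [-0.405  0.894 -0.175] op 0.147 q7 -2.79 tilt 0.01
```

play_rows(
  targets=[
    [[0, 0, -0.007], -3],
  ],
)

```text
time: 35.68
position: [435.3, 2.1, 283.2]
eef_rot: [0.593, -0.385, -0.593, -0.385]
ft_force: [-5.3, -2.1, 10.0]
opening: 0.149
```

Run:
```python
from h import *
st()
```

```text
t 35.6833 yaw -156.05 [435.3   2.1 283.2] [-5.3 -2.1 10. ] [-0.365  0.981  0.528] op 0.149 q7 -2.83 tilt 0.02
```

play_rows(
  targets=[
    [[0, 0, 0], 0],
    [[0, 0, 0], 0],
    [[0, 0, 0], 0],
    [[0, 0, 0.6], 0],
    [[0, 0, 1.3], 7],
    [[0.88, 0.26, 1.3], 14],
    [[1.77, 0.52, 1.3], 21],
    [[2.65, 0.78, 1.3], 28],
    [[3.53, 1.04, 1.3], 35],
    [[4.41, 1.3, 1.3], 42],
    [[4.41, 1.3, 1.3], 49],
    [[4.41, 1.3, 1.3], 56],
    [[4.41, 1.3, 1.3], 63],
    [[4.41, 1.3, 1.3], 70],
    [[4.41, 1.3, 1.3], 77],
    [[4.41, 1.3, 1.3], 84],
    [[4.41, 1.3, 1.3], 91],
    [[4.41, 1.3, 1.3], 98],
    [[4.41, 1.3, 1.3], 105],
    [[4.41, 1.3, 1.3], 112],
  ],
  fingers=45,
)

```text
time: 37.35
position: [612.1, 54.6, 334.0]
eef_rot: [0.65, 0.278, -0.65, 0.278]
ft_force: [-0.5, 0.2, 1.0]
opening: 0.528
```

play_rows(
  targets=[
    [[0, 0, 0], 7],
    [[0, 0, 0], 14],
    [[0, 0, 0], 20],
    [[0, 0, 0], 20],
    [[0, 0, -0.6], 20],
    [[0, 0, -1.3], 20],
    [[0, 0, -1.3], 20],
  ],
)

```text
time: 37.93
position: [610.0, 53.9, 277.4]
eef_rot: [-0.592, -0.385, 0.596, -0.383]
ft_force: [-1.3, -1.0, -1.1]
opening: 0.53
```

play_rows(
  targets=[
    [[0, 0, 0], 0],
    [[0, 0, 0], 0],
    [[0, 0, 0], 0],
    [[0, 0, 0], 0],
    [[0, 0, 0], 0],
  ],
  fingers=0,
)

```text
time: 38.35
position: [612.0, 55.2, 283.6]
eef_rot: [0.594, 0.384, -0.593, 0.385]
ft_force: [-3.4, 0.3, 7.6]
opening: 0.15
```

Run:
```python
from h import *
st()
```

```text
t 38.35 yaw -24.11 [612.   55.2 283.6] [-3.4  0.3  7.6] [0.139 0.873 0.201] op 0.15 q7 -0.82 tilt 0.09
```

play_rows(
  targets=[
    [[0, 0, -0.007], -3],
  ],
)

```text
time: 38.43
position: [612.0, 55.2, 283.4]
eef_rot: [0.604, 0.369, -0.603, 0.369]
ft_force: [-4.3, 1.1, 8.3]
opening: 0.144
```

Run:
```python
from h import *
st()
```

```text
t 38.4333 yaw -27.05 [612.   55.2 283.4] [-4.3  1.1  8.3] [0.041 0.952 0.556] op 0.144 q7 -0.86 tilt 0.09
```

All four now feel snug, at 0.5–0.56 N m. Releasing and backing off for a check.

play_rows(
  targets=[
    [[0, 0, 0], 0],
    [[0, 0, 0], 0],
    [[0, 0, 0], 0],
    [[0, 0, 0], 0],
    [[0, 0, 0.8], 0],
    [[0, 0, 1.8], 0],
    [[0, 0, 2.8], 0],
    [[0, -1.0, 3.5], 0],
    [[0, -2.0, 3.5], 0],
    [[0, -3.0, 3.5], 0],
    [[0, -4.0, 3.5], 0],
    [[0, -5.0, 3.5], 0],
    [[0, -5.8, 3.5], 0],
    [[0, -5.8, 3.5], 0],
    [[0, -5.8, 3.5], 0],
  ],
  fingers=50,
)

```text
time: 39.68
position: [611.4, -180.6, 421.2]
eef_rot: [-0.604, -0.367, 0.605, -0.367]
ft_force: [-0.1, 0.5, 0.1]
opening: 0.582
```

Run:
```python
from h import *
st()
for n in ("top","side"):
    p=snapshot(n); W=cloud(p); cv2.imwrite(f"pics/{n}_f.png",p["frame"])
    for b in bars(p): print(b)
    d=trace(p,"plate")
    if d:
        m=d[0]["region"]; X=W[ndimage.binary_erosion(m,iterations=2)]; X=X[np.isfinite(X[:,0])&(X[:,2]>60)&(X[:,2]<78)]
        for _ in range(5):
            A=np.c_[X[:,0]-523,X[:,1]-28,np.ones(len(X))]; c=np.linalg.lstsq(A,X[:,2],rcond=None)[0]; r=X[:,2]-A@c; X=X[abs(r)<2.5]
        print(n,c,len(X),r.std(),np.median(X[:,2]))
```

```text
t 39.6833 yaw -27.42 [ 611.4 -180.6  421.2] [-0.1  0.5  0.1] [ 0.058 -0.009 -0.006] op 0.582 q7 -0.4 tilt 0.05
(np.int64(137), array([609.58569336,  53.97198105]), np.float32(65.95221), 11.95510482788086, np.float32(63.218807), np.float64(124.260040665465))
(np.int64(155), array([548.2713623 , -59.45478439]), np.float32(65.96498), 14.756268501281738, np.float32(175.26387), np.float64(124.93568067215028))
(np.int64(143), array([495.73217773, 115.16137695]), np.float32(66.17988), 13.813255310058594, np.float32(25.122429), np.float64(124.55973372437052))
(np.int64(133), array([434.61660767,   2.10583115]), np.float32(68.18015), 12.286208152770996, np.float32(114.06623), np.float64(125.14811110577307))
top [0. 0. 0.] 0 nan nan
(np.int64(176), array([495.75341797, 112.43343353]), np.float32(67.123215), 13.251663208007812, np.float32(25.621927), np.float64(121.85313779335587))
(np.int64(104), array([607.67211914,  45.04774857]), np.float32(55.53024), 11.616654396057129, np.float32(63.885685), np.float64(123.37869976720151))
(np.int64(190), array([433.62512207,  -2.14647675]), np.float32(67.53803), 13.833301544189453, np.float32(115.73399), np.float64(123.96793692304982))
(np.int64(298), array([548.22900391, -62.54315186]), np.float32(69.19574), 16.12894630432129, np.float32(172.93866), np.float64(122.84014513934949))
side [-1.18144122e-03 -2.94552134e-04  6.99477133e+01] 2853 0.9859659336648349 69.90690783589082
  ret = _var(a, axis=axis, dtype=dtype, out=out, ddof=ddof,
  arrmean = um.true_divide(arrmean, div, out=arrmean,
  ret = ret.dtype.type(ret / rcount)
  return _methods._mean(a, axis=axis, dtype=dtype,
  ret = ret.dtype.type(ret / rcount)
```

View pics/side_f.png

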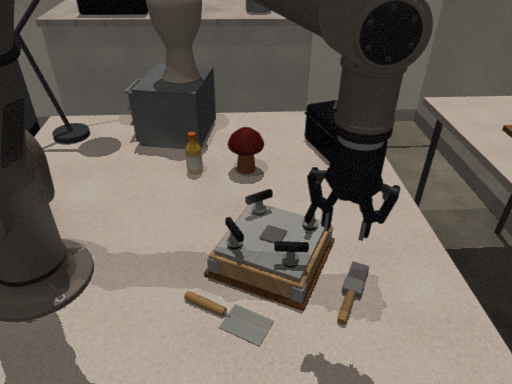

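Run:
```python
from h import *
print(close_job())
```

```text
the job is handed in; nothing more can be done
None
```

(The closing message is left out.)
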